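# Start the microscope lamp with its pull knob

## Task

Start the microscope's lamp: on the lamp supply, the white box with the orange knob, pull the knob straight up all the way out, hold it out for a second so that the lamp strikes, then let it go and leave it resting back down on its spring. Do not pull the blue or the green knob; those belong to the stage heater and the camera.

Things in the scene. Friction and masses are not known exactly. Their poses are not given: they have to be found in the camera images.
- lamp_knob_grip (a point): Centre of the orange pull knob of the lamp supply: upright, round, 32 mm in diameter, 28 mm tall, standing over the middle of a fixed white box 95 x 95 x 60 mm tall. At rest the point is 88 mm above the table, the knob's underside 14 mm and top 42 mm above the box's flat top; a collar 24 mm across, 8 mm tall, is under it. Moves with the knob.
- lamp_knob (a joint): How far the orange knob is pulled out, straight up, in metres: 0 resting down, 0.018 at its stop. A spring draws it back down with about 4 N at rest and 8 N at the stop; let go, it returns to 0 by itself.
- heater_knob_grip (a point): Centre of the blue pull knob of the stage heater's supply: upright, round, 32 mm in diameter, 28 mm tall, standing over the middle of a fixed white box 95 x 95 x 60 mm tall. At rest the point is 88 mm above the table, the knob's underside 14 mm and top 42 mm above the box's flat top; a collar 24 mm across, 8 mm tall, is under it. To be left alone.
- camera_knob_grip (a point): Centre of the green pull knob of the camera's supply: upright, round, 32 mm in diameter, 28 mm tall, standing over the middle of a fixed white box 95 x 95 x 60 mm tall. At rest the point is 88 mm above the table, the knob's underside 14 mm and top 42 mm above the box's flat top; a collar 24 mm across, 8 mm tall, is under it. To be left alone.

How it is judged (in metres and radians):
On the way:
1. the orange knob is pulled out (at least 13 of its 18 mm) and held out for 0.6 s (value of joint lamp_knob above 0.013 m), for 0.6 s.
At the end, for the whole second after the job is handed in: the orange knob has been pulled out and held, and now rests back down within 3 mm of its seat; the blue and the green knob are down where they were, within 4 mm (value of joint lamp_knob below 0.003 m and distance of each of heater_knob_grip, camera_knob_grip from where it was at the start of the episode below 0.004 m); the robot touches nothing.
It fails at once if the blue or the green knob is pulled out by more than 6 mm (distance of any of heater_knob_grip, camera_knob_grip from where it was at the start of the episode above 0.006 m).
It also fails if it takes over 32 s, if anything falls off the work surface, if the arm or the gripper's body presses on something with over 40 N, if the wrist force passes 120 N, or if a joint passes its speed limit or range.

## Robot

A 6-joint arm with a two-finger parallel gripper is mounted at the origin on the work surface. World frame = base frame: x ahead of the robot, y to its left, z up, the work surface at z = 0. Lengths are in m, angles in degrees, forces in N, time in s.
With the tool pointing down it reaches from about 0.35 to 0.85 m from the base axis. Payload 8.1 kg.
Tool frame: the origin (TCP) lies between the finger pads; the fingertips stand manip.tip_reach ahead of it and the grasp point (between the pads) lies 11 mm behind it (manip.tip_reach is the distance from the TCP to the fingertips, in m); z points along the fingers, y is the direction in which the jaws open and shut (so a half turn about z gives the same grasp; the last joint's range is limited). The gripper opens to 85 mm and grips with 20 to 120 N. Pads are 22 mm wide; open, the fingers measure 114 mm over their backs; the gripper's body (76 mm by 85 mm) begins 54 mm behind the grasp point. The pads swing forward as they close: fully open they stand 13 mm farther back than shut.
Start: joints at [-80.008, 7.471, 85.268, -0, 87.261, -4.893], TCP at [0.154, -0.58, 0.239] pointing down, gripper open.
Joint ranges: [-169.43, 169.43], [-51.17, 129.36], [1.28, 143.12], [-76.62, 256.62], [0, 156.53], [-152.29, 152.29]. Speed limits (degrees/s): [136.94, 136.94, 159.86, 180, 180, 180].

## Interface

Orientations are given as [roll, pitch, yaw] about the fixed x, y, z axes, in that order (R = Rz(yaw) Ry(pitch) Rx(roll)).
In Python, from rig import manip gives the robot as it stands. The module is installed in compiled form; this text tells all that it offers.
- The arm moves only by the shell command python3 -m pendant 'ROWS' [OPENING] [FORCE]. ROWS is a JSON object of lists of equal length, an entry for each row: "slide": the shift along the tool's x, y, z scaled (see below), a list of three; "roll": the turn about the tool's z scaled (see below). In form: {"slide": [[tx, ty, tz], ...], "roll": [roll, ...]}. A call has 1 to 8 rows; each row is the pose to reach, as a shift and turn from the pose commanded when the call began, along the tool's axes at that moment, turning the shorter way round; what a row does not reach only later rows make up. The controller multiplies each number of a shift by 0.1 m and each number of a turn by 180 degrees. A row lasts 1/12 s, in which the tool goes at most 41.7 mm and 7.16 degrees, less where a joint would pass 70% of its speed; a pose out of reach is approached as far as the arm can. A call with a number of a shift or a turn outside -1 to 1 is refused whole. A call with a gripper value outside its range is refused whole. OPENING is the closure in counts, from 0 (fully open) to 255 (shut), set as the call begins (- or left out, the last holds). The fingers move at their own pace and stop on an object; FORCE is the grip in N (left out, the last holds). Time passes only in rows, so rows that repeat a pose let the fingers close. It gives the time, the measured TCP pose, the force and the opening at its end, in the units of the state.
- manip.sense(): the state, without advancing time (a new reading comes with each control period).
- manip.get_image(name): name is "scene" or "top"; returns a dict with "img" (400x640x3 uint8, blue, green, red), "intrinsics" (3x3 intrinsics, pixels), "k1" (the pictures are not rectified: a ray, as slopes to the right and down, at radius r is drawn at 1 + k1 r^2 times it, then the intrinsics apply), "camera_from_world" (4x4, takes a point from world to camera coordinates). Camera axes: x right, y down, z forward; pixel columns grow to the right and rows downward; lengths in m; the calibration is good to about 2 mm. A picture is of the moment at which its call begins. There is no depth.
- manip.close_job(): hands the job in, once; it reports no verdict.
The state is a dict: "time_s": time; "joints": joint angles; "joint_velocities": joint speeds; "joint_efforts": joint torques, N m; "position": TCP position; "orientation": TCP orientation; "force": force on the tool from outside, world axes, zero at the start; "ft_torque": the same for the moment, N m; "gripper_width": finger opening in m.
Only numpy, scipy, OpenCV 4.12 (cv2) and the standard library are available. Lean on these libraries where they do the work, as an engineer would, in place of code of your own. Each camera call takes 0.05 s, during which the arm holds its last target. There are 200 camera calls.

## Working session

There is one attempt and no reset: what is moved stays moved. The work goes in short steps, Python scripts to look and compute and a shell command to move; the robot and the scene stay as the last step left them, time stands still between calls to the robot, and variables do not carry over. Pictures are saved under pics/ and viewed, about 8 in all and at most 12, crops included, and the job is handed in when it is done.

```bash
mkdir -p pics
cat > h.py <<'E'
import numpy as np, cv2
from rig import manip
def ray(d,u,v):
    K=np.array(d["intrinsics"],float);T=np.array(d["camera_from_world"])
    p=cv2.undistortPoints(np.array([[[u,v]]],float),K,np.array([d["k1"],0,0,0],float))[0,0]
    R=T[:3,:3];return -R.T@T[:3,3],R.T@np.array([p[0],p[1],1])
def plane(d,u,v,z):
    o,r=ray(d,u,v);return o+r*(z-o[2])/r[2]
def blobs(d):
    h=cv2.cvtColor(d["img"],cv2.COLOR_BGR2HSV);out={}
    for n,a,b in (("orange",5,22),("green",40,85),("blue",95,130)):
        m=cv2.inRange(h,(a,110,60),(b,255,255))
        k,l,s,c=cv2.connectedComponentsWithStats(m)
        out[n]=[(s[i].tolist(),c[i].round(1).tolist()) for i in range(1,k) if s[i,4]>40]
    return out
E
python3 - <<'E'
from h import *
for n in("scene","top"):
    d=manip.get_image(n);cv2.imwrite(f"pics/{n}0.png",d["img"])
    T=np.array(d["camera_from_world"]);print(n,"cam",(-T[:3,:3].T@T[:3,3]).round(3),T[2,:3].round(2),d["k1"])
    for k,v in blobs(d).items():
        for s,c in v: print(k,s,c,plane(d,*c,.09).round(3))
print(manip.sense(),manip.tip_reach)
E
```

```text
scene cam [ 0.87  -0.297  0.631] [-0.47  0.45 -0.76] 0.0058148144680459065
orange [588, 4, 29, 11, 124] [601.9, 10.2] [0.633 1.101 0.09 ]
orange [22, 23, 26, 26, 278] [33.3, 36.1] [-0.443 -0.12   0.09 ]
orange [380, 131, 16, 17, 154] [387.0, 139.7] [0.535 0.225 0.09 ]
orange [426, 240, 16, 14, 122] [433.2, 247.0] [0.75  0.074 0.09 ]
orange [28, 288, 81, 112, 4435] [72.5, 346.8] [ 0.491 -0.404  0.09 ]
orange [480, 309, 17, 18, 105] [488.5, 317.2] [0.872 0.03  0.09 ]
orange [506, 328, 17, 18, 96] [515.2, 336.0] [0.911 0.031 0.09 ]
orange [438, 366, 16, 18, 91] [446.5, 373.4] [ 0.872 -0.076  0.09 ]
orange [464, 390, 18, 10, 70] [473.5, 393.3] [ 0.909 -0.072  0.09 ]
green [301, 196, 17, 12, 74] [309.7, 203.0] [ 0.542 -0.001  0.09 ]
green [495, 295, 13, 11, 90] [501.0, 300.2] [0.872 0.066 0.09 ]
green [521, 313, 13, 12, 98] [527.3, 318.5] [0.911 0.066 0.09 ]
green [455, 348, 13, 13, 125] [461.2, 353.6] [ 0.872 -0.041  0.09 ]
green [482, 370, 13, 14, 136] [488.4, 375.7] [ 0.911 -0.041  0.09 ]
blue [376, 91, 24, 21, 186] [387.3, 101.8] [0.457 0.325 0.09 ]
blue [234, 272, 21, 20, 206] [244.1
[... 1242 characters left out ...]
.382 0.09 ]
{'time_s': 0.1, 'joints': array([-8.00075972e+01,  7.51159285e+00,  8.53218619e+01, -5.98485579e-04,
        8.72613443e+01, -4.89297068e+00]), 'joint_velocities': array([ 0.01776091,  0.03826389, -0.07983169,  0.03089599,  0.00718927,
       -0.01918265]), 'joint_efforts': array([ 9.12508276e-04, -5.70954037e+01, -5.01940084e+01, -3.18981865e-04,
        8.07389966e-03,  1.15159816e-05]), 'position': array([ 0.15406854, -0.57939465,  0.23835214]), 'orientation': array([-1.79905495e+02, -7.49027786e-03,  1.48853964e+01]), 'force': array([-0.06143232,  0.16781801, -0.86445319]), 'ft_torque': array([-0.02139447, -0.0085801 , -0.04115704]), 'gripper_width': 0.0855905438544271} 0.008
```

View pics/scene0.png

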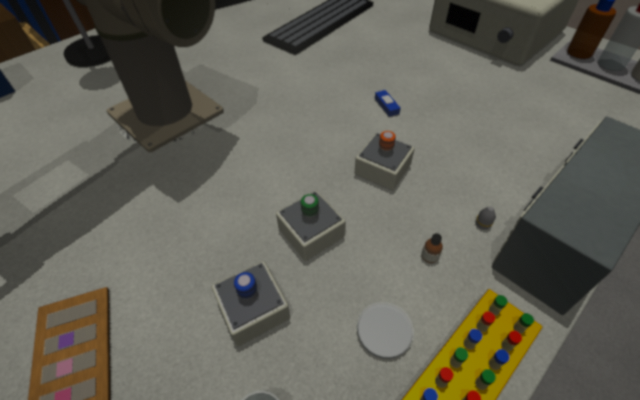

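View pics/top0.png

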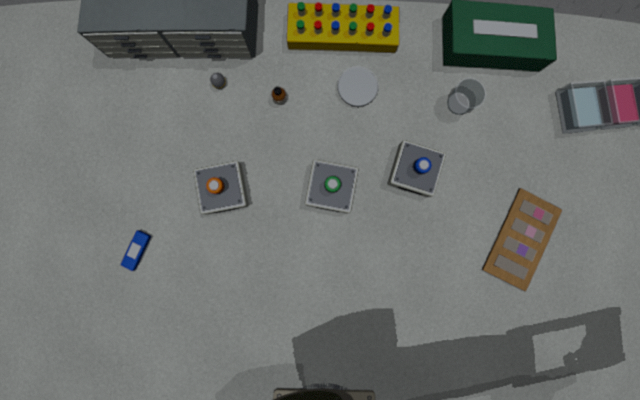

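Top view: the orange knob is at (214,185), green at (332,184) and blue at (422,165). Both views put orange at about (0.533, 0.226), which is in reach. In tool axes the way there is about x +0.57, y −0.68, and I'll start on it now.

```bash
python3 -m pendant '{"slide":[[0.21,-0.25,0],[0.42,-0.5,0],[0.63,-0.75,0],[0.84,-1,0]],"roll":[0,0,0,0]}' 0 40
python3 -m pendant '{"slide":[[0.21,-0.25,0],[0.42,-0.5,0],[0.63,-0.75,0],[0.84,-1,0]],"roll":[0,0,0,0]}'
python3 -m pendant '{"slide":[[0.21,-0.25,0],[0.42,-0.5,0],[0.63,-0.75,0],[0.84,-1,0]],"roll":[0,0,0,0]}'
python3 - <<'E'
from h import *
# top: outer extremes of the ring are the top rim (z=.102) ; scene: same
for n in("top","scene"):
    d=manip.get_image(n)
    for k,v in blobs(d).items():
        for s,c in v:
            p=plane(d,*c,.095)
            if 100<s[4]<220 and .45<p[0]<.65 and -.3<p[1]<.3: print(n,k,s,[plane(d,s[0]+s[2]/2-.5,s[1]+s[3]/2-.5,z).round(4) for z in(.088,.095,.102)])
E
```

```text
time_s: 0.43
position: [0.2098, -0.4601, 0.2384]
orientation: [-179.9, -0.0, 14.8]
force: [-0.1, 0.1, 0.1]
gripper_width: 0.0857
time_s: 0.77
position: [0.2653, -0.3418, 0.2388]
orientation: [-180.0, 0.0, 14.9]
force: [0.5, 0.3, 0.9]
gripper_width: 0.0851
time_s: 1.1
position: [0.3208, -0.2236, 0.239]
orientation: [-180.0, 0.0, 14.9]
force: [0.5, -0.4, -1.0]
gripper_width: 0.0852
top orange [206, 177, 17, 17, 137] [array([0.5322, 0.2278, 0.088 ]), array([0.5316, 0.2262, 0.095 ]), array([0.5311, 0.2246, 0.102 ])]
top green [325, 176, 16, 16, 112] [array([ 0.5412, -0.0045,  0.088 ]), array([ 0.5406, -0.0043,  0.095 ]), array([ 0.54  , -0.0041,  0.102 ])]
top blue [415, 157, 17, 17, 132] [array([ 0.5829, -0.1826,  0.088 ]), array([ 0.582 , -0.1809,  0.095 ]), array([ 0.581 , -0.1793,  0.102 ])]
scene orange [380, 131, 16, 19, 175] [array([0.5355, 0.227 , 0.088 ]), array([0.5399, 0.2202, 0.095 ]), array([0.5442, 0.2135, 0.102 ])]
scene blue [234, 272, 21, 20, 209] [array([ 0.5795, -0.1779,  0.088 ]), array([ 0.5832, -0.1794,  0.095 ]), array([ 0.587, -0.181,  0.102])]
```

```bash
python3 -m pendant '{"slide":[[0.21,-0.25,0],[0.42,-0.5,0],[0.63,-0.75,0],[0.84,-1,0]],"roll":[0,0,0,0]}'
python3 -m pendant '{"slide":[[0.21,-0.25,0],[0.42,-0.5,0],[0.63,-0.75,0],[0.84,-1,0]],"roll":[0,0,0,0]}'
python3 -m pendant '{"slide":[[0.21,-0.25,0],[0.42,-0.5,0],[0.63,-0.75,0],[0.84,-1,0]],"roll":[0,0,0,0]}'
python3 -m pendant '{"slide":[[0.2,-0.25,0],[0.4,-0.5,0],[0.6,-0.7,0],[0.65,-0.78,0],[0.65,-0.78,0],[0.65,-0.78,0],[0.65,-0.78,0]],"roll":[0,0,0,0,0,0,0]}'
python3 - <<'E'
from h import *
s=manip.sense();p=s["position"];a=np.radians(s["orientation"][2])
D=np.array([.5325,.226])-p[:2];print(s["position"],s["orientation"],D, "tool mm",1e3*(D[0]*np.cos(a)+D[1]*np.sin(a)),1e3*(D[0]*np.sin(a)-D[1]*np.cos(a)),s["joints"].round(1))
E
```

```text
time_s: 1.53
position: [0.3762, -0.1064, 0.2391]
orientation: [180.0, 0.0, 14.8]
force: [1.1, -0.9, -0.6]
gripper_width: 0.0854
time_s: 1.87
position: [0.432, 0.0121, 0.2391]
orientation: [180.0, 0.0, 14.9]
force: [0.5, -0.7, 0.5]
gripper_width: 0.0853
time_s: 2.2
position: [0.4878, 0.1303, 0.2388]
orientation: [180.0, 0.0, 14.9]
force: [-0.2, -0.5, 0.2]
gripper_width: 0.0854
time_s: 2.78
position: [0.5297, 0.2202, 0.239]
orientation: [180.0, 0.1, 14.8]
force: [0.1, -0.6, -0.0]
gripper_width: 0.0854
[0.52967627 0.22016018 0.23895696] [1.79966033e+02 5.34005894e-02 1.48392103e+01] [0.00282373 0.00583982] tool mm 4.225176797753548 -4.921878096283474 [17.5  3.5 89.6 -0.  87.  92.6]
```

```bash
python3 -m pendant '{"slide":[[0.042,-0.05,0.25],[0.042,-0.05,0.5],[0.042,-0.05,0.8],[0.042,-0.05,0.95],[0.042,-0.05,0.95],[0.042,-0.05,0.95]],"roll":[0,0,0,0,0,0]}'
python3 - <<'E'
from h import *
s=manip.sense();print(s["position"])
d=manip.get_image("scene");T=np.array(d["camera_from_world"])
im=d["img"][60:220,300:480];im=cv2.resize(im,None,fx=4,fy=4,interpolation=cv2.INTER_CUBIC)
cv2.imwrite("pics/s1.png",cv2.convertScaleAbs(im[:600],alpha=1.6))
d=manip.get_image("top");im=d["img"][120:250,140:290]
cv2.imwrite("pics/t1.png",cv2.convertScaleAbs(cv2.resize(im,None,fx=4,fy=4,interpolation=cv2.INTER_CUBIC),alpha=1.6))
E
```

```text
time_s: 3.28
position: [0.5319, 0.2261, 0.1439]
orientation: [180.0, 0.1, 14.8]
force: [0.3, -1.1, 0.1]
gripper_width: 0.0859
[0.53194553 0.22605016 0.14388763]
```

View pics/s1.png

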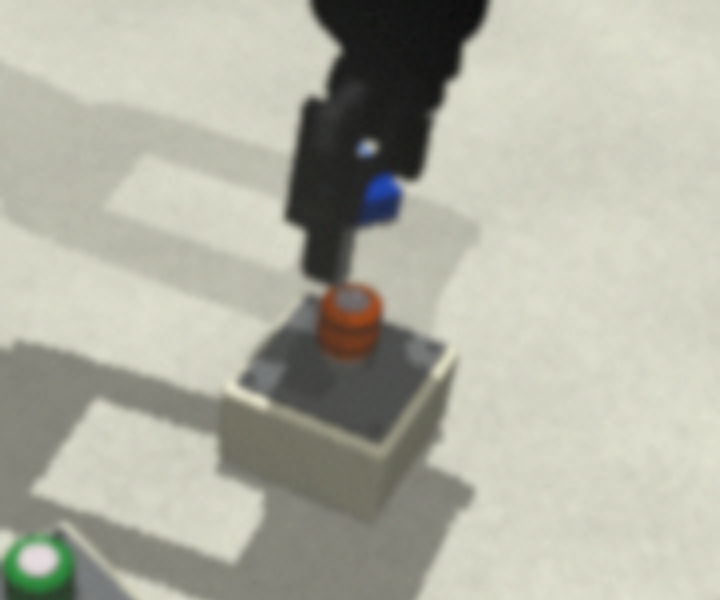

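View pics/t1.png

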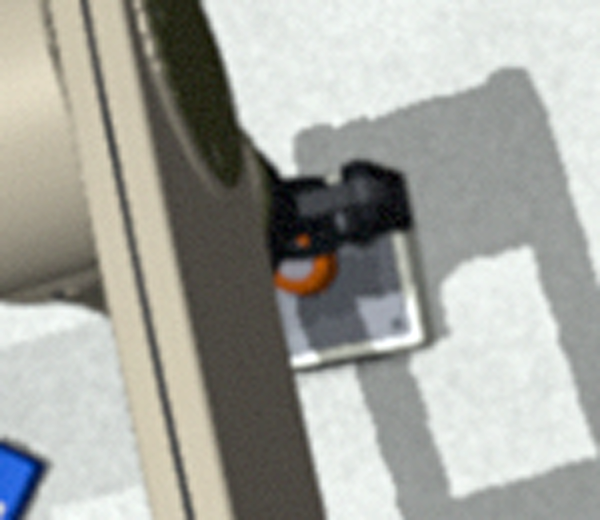

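Scene crop: the knob (350,320) sits under the open jaw, whose left finger is at (328,270). The top crop agrees with this. I'll descend around it.

```bash
python3 -m pendant '{"slide":[[0.01,0,0.2],[0.01,0,0.4],[0.01,0,0.55],[0.01,0,0.64],[0.01,0,0.64],[0.01,0,0.64]],"roll":[0,0,0,0,0,0]}'
python3 -m pendant '{"slide":[[0,0,0],[0,0,0],[0,0,0],[0,0,0],[0,0,0],[0,0,0],[0,0,0],[0,0,0]],"roll":[0,0,0,0,0,0,0,0]}' 255 40
python3 -m pendant '{"slide":[[0,0,0],[0,0,0],[0,0,0],[0,0,0],[0,0,0],[0,0,0]],"roll":[0,0,0,0,0,0]}'
```

```text
time_s: 3.88
position: [0.5343, 0.2278, 0.0815]
orientation: [-180.0, -0.1, 14.9]
force: [0.3, -0.6, 0.4]
gripper_width: 0.0853
time_s: 4.55
position: [0.5344, 0.2269, 0.0814]
orientation: [179.9, -0.1, 14.9]
force: [-1.3, -4.7, 5.9]
gripper_width: 0.0309
time_s: 5.05
position: [0.5344, 0.2269, 0.0814]
orientation: [179.9, -0.1, 14.9]
force: [-0.4, -5.4, 6.6]
gripper_width: 0.0307
```

The grip closed at 31 mm, which matches the knob, and the side force is low. I'll pull up 17 mm.

```bash
python3 -m pendant '{"slide":[[0,0,0],[0,0,-0.03],[0,0,-0.06],[0,0,-0.09],[0,0,-0.12],[0,0,-0.15],[0,0,-0.17],[0,0,-0.17]],"roll":[0,0,0,0,0,0,0,0]}' 255 60
python3 - <<'E'
from h import *
d=manip.get_image("scene")
im=d["img"][80:220,300:480];cv2.imwrite("pics/s2.png",cv2.convertScaleAbs(cv2.resize(im,None,fx=4,fy=4,interpolation=cv2.INTER_CUBIC),alpha=1.6))
s=manip.sense();print(s["position"],s["force"],s["gripper_width"])
E
```

```text
time_s: 5.72
position: [0.5342, 0.2269, 0.0971]
orientation: [179.9, -0.0, 14.9]
force: [6.2, -3.3, -7.3]
gripper_width: 0.0305
[0.53422826 0.22684333 0.09684907] [ 5.87996413 -3.3445111  -8.00777736] 0.030069415024022758
```

View pics/s2.png

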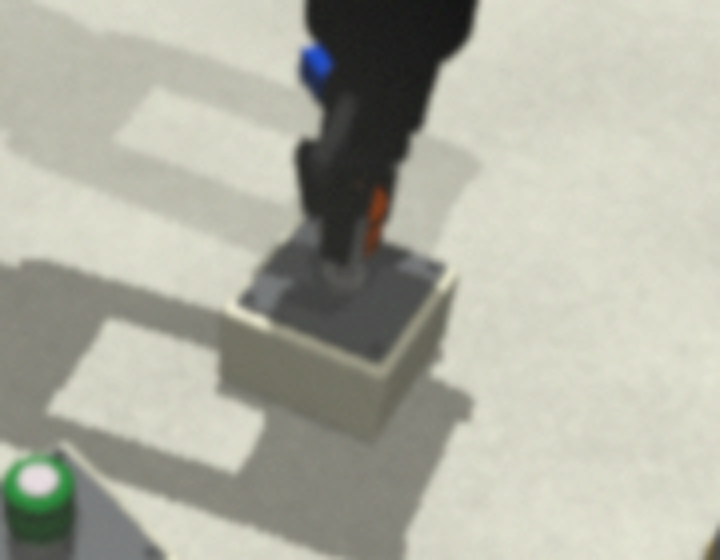

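The orange knob, seen beside the fingers at (377,220), has risen with the gripper. The collar shows below, and the pull of about 8 N matches the spring. I'll go up a little more to feel the stop, then hold.

```bash
python3 -m pendant '{"slide":[[0,0,-0.01],[0,0,-0.02],[0,0,-0.02],[0,0,-0.02]],"roll":[0,0,0,0]}'
python3 -m pendant '{"slide":[[0,0,-0.01],[0,0,-0.02],[0,0,-0.02],[0,0,-0.02]],"roll":[0,0,0,0]}'
```

```text
time_s: 6.1
position: [0.5342, 0.2268, 0.0987]
orientation: [179.9, -0.0, 14.9]
force: [7.2, -3.7, -8.0]
gripper_width: 0.0302
time_s: 6.43
position: [0.5342, 0.2268, 0.0997]
orientation: [179.9, -0.0, 14.9]
force: [10.6, -2.2, -15.0]
gripper_width: 0.0303
```

The force rose from 8 to 15 N at 18.3 mm of travel, so that is the stop. I'll hold it here, then check.

```bash
python3 -m pendant '{"slide":[[0,0,0],[0,0,0],[0,0,0],[0,0,0],[0,0,0],[0,0,0],[0,0,0],[0,0,0]],"roll":[0,0,0,0,0,0,0,0]}'
python3 -m pendant '{"slide":[[0,0,0],[0,0,0],[0,0,0],[0,0,0],[0,0,0],[0,0,0],[0,0,0],[0,0,0]],"roll":[0,0,0,0,0,0,0,0]}'
python3 -c "
from h import *
d=manip.get_image('scene')
im=d['img'][80:220,300:480];cv2.imwrite('pics/s3.png',cv2.convertScaleAbs(cv2.resize(im,None,fx=4,fy=4,interpolation=cv2.INTER_CUBIC),alpha=1.6))"
```

```text
time_s: 7.1
position: [0.5342, 0.2268, 0.0997]
orientation: [179.9, -0.0, 14.9]
force: [10.7, -1.7, -14.1]
gripper_width: 0.0301
time_s: 7.77
position: [0.5341, 0.2268, 0.0997]
orientation: [179.9, -0.0, 14.9]
force: [10.2, -1.4, -14.3]
gripper_width: 0.0302
```

View pics/s3.png

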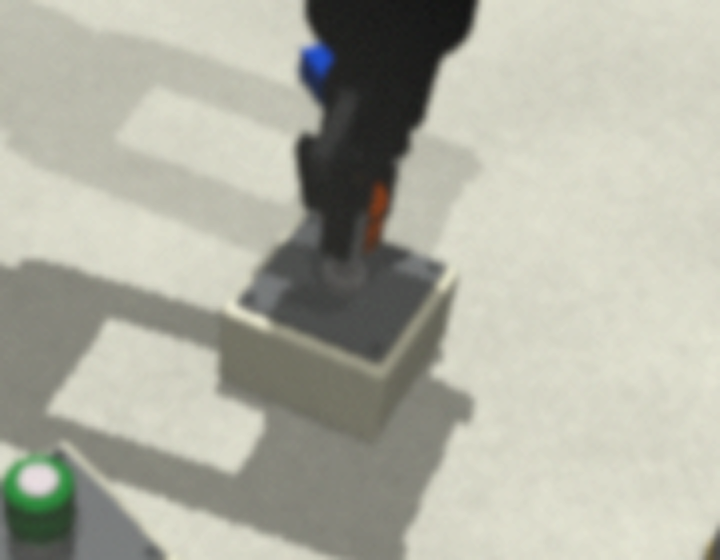

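The knob, now at (375,215), is still held high in the fingers after more than a second. I'll lower it to its seat, open and retreat.

```bash
python3 -m pendant '{"slide":[[0,0,0.03],[0,0,0.07],[0,0,0.11],[0,0,0.15],[0,0,0.18],[0,0,0.19],[0,0,0.19],[0,0,0.19]],"roll":[0,0,0,0,0,0,0,0]}'
python3 -m pendant '{"slide":[[0,0,0],[0,0,0],[0,0,0],[0,0,0],[0,0,0],[0,0,0],[0,0,0],[0,0,0]],"roll":[0,0,0,0,0,0,0,0]}' 0
python3 -m pendant '{"slide":[[0,0,-0.1],[0,0,-0.3],[0,0,-0.5],[0,0,-0.75],[0,0,-1],[0,0,-1],[0,0,-1]],"roll":[0,0,0,0,0,0,0]}'
python3 -m pendant '{"slide":[[-0.25,0.25,-0.2],[-0.5,0.5,-0.4],[-0.75,0.75,-0.4],[-1,1,-0.4],[-1,1,-0.4],[-1,1,-0.4]],"roll":[0,0,0,0,0,0]}'
python3 - <<'E'
from h import *
for n in("scene","top"):
    d=manip.get_image(n);cv2.imwrite(f"pics/{n}9.png",d["img"])
    for k,v in blobs(d).items():
        for s,c in v:
            p=plane(d,*c,.095)
            if 70<s[4]<220 and .45<p[0]<.65 and -.3<p[1]<.3: print(n,k,s,c)
E
```

```text
time_s: 8.48
position: [0.5343, 0.2268, 0.082]
orientation: [179.9, -0.0, 14.9]
force: [4.7, -3.4, -3.7]
gripper_width: 0.03
time_s: 9.15
position: [0.5336, 0.2278, 0.0823]
orientation: [-180.0, -0.0, 14.9]
force: [-0.1, 0.6, -0.3]
gripper_width: 0.0858
time_s: 9.73
position: [0.5351, 0.2282, 0.1855]
orientation: [-180.0, -0.3, 14.9]
force: [0.3, -1.2, -1.0]
gripper_width: 0.0854
time_s: 10.23
position: [0.4616, 0.1041, 0.2215]
orientation: [-180.0, 0.1, 14.7]
force: [-0.4, 0.5, 0.3]
gripper_width: 0.085
scene orange [380, 131, 16, 17, 161] [386.9, 139.9]
scene blue [234, 272, 21, 20, 209] [244.2, 282.4]
top green [326, 176, 15, 15, 93] [333.3, 183.4]
top blue [415, 157, 17, 17, 135] [422.6, 164.9]
```

View pics/scene9.png

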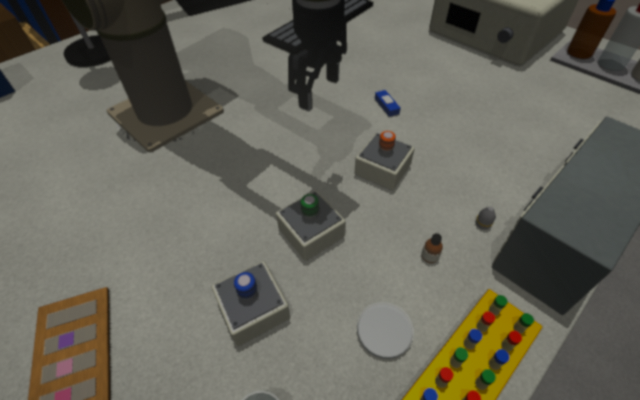

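The orange knob is back at (387,140), its starting pixel to within 0.2 px. Blue at (244,282) and green at (310,204) haven't moved, and the gripper is clear of everything. I'll hand the job in.

```bash
python3 -c "
from rig import manip
print(manip.sense()['joint_velocities'].round(2));print(manip.close_job())"
```

```text
[ 0.86  1.09 -1.17  0.01 -0.01  0.04]
the job is handed in; nothing more can be done
None
```

I pulled the orange lamp knob up to its stop, held it there for about 1.3 s, lowered it onto its seat and let go, then handed the job in at about 10 s. Handing in gives no verdict, so what follows rests on my own checks.

- **Pull:** the tool rose 18.3 mm, and the upward pull went from 8 N to about 15 N as the knob met its stop. A picture taken after the hold shows it still up in the fingers.
- **Knobs afterwards:** in the scene view, orange is back within 0.2 px of its starting pixel and blue within 0.1 px. Green was part-shaded by the arm, so it was matched by eye in the scene view and to about 1 px in the top view. In the top view the colour search did not pick up the orange knob after release, so its return rests on the scene view alone.
- **Robot:** the gripper is open, about 0.14 m from the knob and clear of everything, with tool forces about 1 N or less. The arm was still settling at about 1 degree/s when I handed in.
- **Position disagreement:** the two cameras disagreed by about 3 mm on where the orange knob was. The grip still closed on it at 31 mm, with side forces of about 11 N at most.

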